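Click the snack tub's lid shut all round

ROBOT

A 6-joint arm with a two-finger parallel gripper is mounted at the origin on the work surface. World frame = base frame: x ahead of the robot, y to its left, z up, the work surface at z = 0. Lengths are in mm, angles in degrees, forces in N, time in s.
With the tool pointing down it reaches from about 300 to 850 mm from the base axis. Payload 4.2 kg.
Tool frame: the origin (TCP) lies on the mounting face of the last link; the fingertips stand 191 mm ahead of it and the grasp point (between the pads) lies 172 mm ahead of it; z points along the fingers, y is the direction in which the jaws open and shut (so a half turn about z gives the same grasp; the last joint's range is limited). The gripper opens to 91 mm and grips with 3 to 60 N. Pads are 32 mm wide; open, the fingers measure 118 mm over their backs; the gripper's body (76 mm by 178 mm) begins 60 mm behind the grasp point.
Start: joints at [-65.718, 18.312, 89.639, -0, 72.044, -1.146], TCP at [246.888, -519.297, 404.776] pointing down, gripper open.
Joint ranges: [-177.97, 177.97], [-48.28, 115.42], [12.27, 149.76], [-77.06, 257.06], [2.81, 150.46], [-146.56, 146.56]. Speed limits (degrees/s): [147.25, 147.25, 180, 180, 180, 180].

INTERFACE

Orientations are given as [roll, pitch, yaw] about the fixed x, y, z axes, in that order (R = Rz(yaw) Ry(pitch) Rx(roll)).
In Python, from workcell import env gives the robot as it stands.
- The arm moves only by the shell command python3 -m handwheel 'ROWS' [FORCE]. ROWS is JSON, a list of rows, each an object with "gripper": the opening in per cent of the stroke, from 0 (shut) to 100 (fully open); "travel": the shift along the tool's x, y, z in m, a list of three; "twist": the turn about the tool's z in rad. In form: [{"gripper": gripper, "travel": [x, y, z], "twist": twist}, ...]. A call has 1 to 5 rows; each row shifts and turns the commanded pose from where the row before left it, along the tool's axes as they then stand; what a row does not reach is not made up. A row lasts 1/12 s, in which the tool goes at most 41.7 mm and 7.16 degrees, less where a joint would pass 70% of its speed; a pose out of reach is approached as far as the arm can. A call with a gripper value outside its range is refused whole. The fingers move at their own pace and stop on an object; FORCE is the grip in N (left out, the last holds). Time passes only in rows, so rows that do not move let the fingers close. It gives the time, the measured TCP pose, the force and the opening at its end, in the units of the state.
- env.state(): the state, without advancing time (a new reading comes with each control period).
- env.grab_frame(name): name is "side" or "top"; returns a dict with "frame" (480x640x3 uint8, red, green, blue), "intrinsics" (3x3 intrinsics, pixels), "k1" (the pictures are not rectified: a ray, as slopes to the right and down, at radius r is drawn at 1 + k1 r^2 times it, then the intrinsics apply), "extrinsics" (4x4, takes a point from camera to world coordinates). Camera axes: x right, y down, z forward; pixel columns grow to the right and rows downward; lengths in mm; the calibration is good to about 2 mm. A picture is of the moment at which its call begins. There is no depth.
- env.job_done(): hands the job in, once; it reports no verdict.
Trained networks look in the newest picture that a camera, given by its name, has taken for a name from the list of things; names that differ only in an ending like _2 or _b are one class to them, and where a whole thing is asked for, a point or a joint stands for the part that bears it (a point fixed in the world has none). Each returns a list of dicts, best first, with "confidence" (0 to 1); they miss things now and then, are a little off and sometimes report something else, mostly with a low value. They report only what shows in the picture. A call takes as long as a camera call. They do not tell look-alikes from the thing itself.
- env.trace(camera, thing): "pixels" (480x640 bool, what is visible of it) and "uv" ([column, row] in pixels, amid what is visible of it).
- env.pinpoint(camera, thing): "uv" ([column, row] in pixels: a listed point, or the origin of a listed thing).
The state is a dict: "time_s": time; "qpos": joint angles; "qvel": joint speeds; "effort": joint torques, N m; "ee_pos": TCP position; "ee_rot": TCP orientation; "force": force on the tool from outside, world axes, zero at the start; "torque": the same for the moment, N m; "gripper_width": finger opening in mm.
Only numpy, scipy, OpenCV 4.12 (cv2) and the standard library are available. Lean on these libraries where they do the work, as an engineer would, in place of code of your own. Each camera call takes 0.05 s, during which the arm holds its last target. There are 200 camera calls.

TASK

The lid of the snack tub is on but not clipped: go round its rim and press down each of the four rim sections with the fingertips until every one has clicked fully home. Leave the tub standing in its place, without picking it up, tipping it or shoving it about, and do not disturb the tumbler, bowl, coaster or fork.

Things in the scene. Friction and masses are not known exactly. Their poses are not given: they have to be found in the camera images.
- tub: Green plastic snack tub 150 x 110 mm, 66 mm tall, about 0.5 kg, loose in one tray. Origin: centre of its underside; z up, x along its long side. Pale lid 162 x 122 mm: four separate flat rim bars, one along each side, round a recessed panel (117 x 77 mm, top 70 mm above the origin). The walls stand below the bars' middle lines: pressing there does not tip it.
- snack_tray: Shallow wooden tray, 380 x 280 x 22 mm, wall and floor 6 mm, fixed to the table; holds tub and tumbler. Origin: centre of underside. A like tray beside it holds bowl, coaster and fork.
- rim_far_top (a point): Middle of the top face of the lid's rim bar along its +x short side. The bar is 121 mm long along the tub's y, 22 mm wide, 8 mm thick; the point lies 70 mm from the tub's middle. Its top is 84 mm above the tub's underside when fully up, 76 mm when clicked shut (6 mm above the middle panel). z up; the point moves with the bar.
- rim_near_top (a point): Middle of the top face of the lid's rim bar along its -x short side. The bar is 121 mm long along the tub's y, 22 mm wide, 8 mm thick; the point lies 70 mm from the tub's middle. Its top is 84 mm above the tub's underside when fully up, 76 mm when clicked shut (6 mm above the middle panel). z up; the point moves with the bar.
- rim_left_top (a point): Middle of the top face of the lid's rim bar along its +y long side. The bar is 116 mm long along the tub's x, 22 mm wide, 8 mm thick; the point lies 50 mm from the tub's middle. Its top is 84 mm above the tub's underside when fully up, 76 mm when clicked shut (6 mm above the middle panel). z up; the point moves with the bar.
- rim_right_top (a point): Middle of the top face of the lid's rim bar along its -y long side. The bar is 116 mm long along the tub's x, 22 mm wide, 8 mm thick; the point lies 50 mm from the tub's middle. Its top is 84 mm above the tub's underside when fully up, 76 mm when clicked shut (6 mm above the middle panel). z up; the point moves with the bar.
- rim_far (a joint): How far the far rim bar has been pressed down: 0 fully up, 0.008 m shut against its stop. Stiff: takes about 7 N to move, then a firm stop; it stays wherever it is left. Starts between 0 and 0.004.
- rim_near (a joint): How far the near rim bar has been pressed down: 0 fully up, 0.008 m shut against its stop. Stiff: takes about 7 N to move, then a firm stop; it stays wherever it is left. Starts between 0 and 0.004.
- rim_left (a joint): How far the left rim bar has been pressed down: 0 fully up, 0.008 m shut against its stop. Stiff: takes about 7 N to move, then a firm stop; it stays wherever it is left. Starts between 0 and 0.004.
- rim_right (a joint): How far the right rim bar has been pressed down: 0 fully up, 0.008 m shut against its stop. Stiff: takes about 7 N to move, then a firm stop; it stays wherever it is left. Starts between 0 and 0.004.
- tumbler: Stainless tumbler, 72 mm wide, 110 mm tall, standing in the tub's tray beyond the tub (origin: centre of underside). Not to be moved.
- bowl: Empty glass bowl, 120 mm wide, 50 mm tall, in the other tray (origin: centre of underside). Not to be moved.
- coaster: White ceramic coaster, 96 mm wide, 8 mm thick, in the other tray (origin: centre of underside). Not to be moved.
- fork: Bamboo fork, about 170 mm long, lying along its own x in the other tray. Not to be moved.
There are look-alikes about, which are no part of the job. There is more than one size of the tub; the job needs the smallest.

How it is judged (in metres and radians):
At the end, for the whole second after the job is handed in: All four rim bars are pressed down at least 6.5 of their 8 mm and stay there; the tub stands upright (within 0.05 rad), at rest, within 30 mm of where it started (value of joint each of rim_far, rim_near, rim_left, rim_right above 0.0065 m and angle between tub's own z axis and vertical below 0.05 rad and distance of tub from where it was at the start of the episode below 0.03 m and linear speed of tub below 0.02 m/s); the robot touches nothing.
It fails at once if the tub is lifted (more than 12 mm off the tray) (height (world z) of tub above 0.018 m).
It fails at once if the tub is tipped (more than 0.15 rad) (angle between tub's own z axis and vertical above 0.15 rad).
It fails at once if the tub is shoved about (more than 40 mm) (distance of tub from where it was at the start of the episode above 0.04 m).
It fails at once if the tumbler, bowl, coaster or fork is disturbed (moved more than 20 mm) (distance of any of tumbler, bowl, coaster, fork from where it was at the start of the episode above 0.02 m).
It also fails if it takes over 45 s, if anything falls off the work surface, if the arm or the gripper's body presses on something with over 40 N, if the wrist force passes 120 N, or if a joint passes its speed limit or range.

## Working session

There is one attempt and no reset: what is moved stays moved. The work goes in short steps, Python scripts to look and compute and a shell command to move; the robot and the scene stay as the last step left them, time stands still between calls to the robot, and variables do not carry over. Pictures are saved under pics/ and viewed, about 8 in all and at most 12, crops included, and the job is handed in when it is done.

```bash
mkdir -p pics; cat > h.py <<'E'
import numpy as np, cv2
from workcell import env
def ray(f,uv):
    K=np.array(f["intrinsics"]);k1=f["k1"];T=np.array(f["extrinsics"])
    d=np.array([(uv[0]-K[0,2])/K[0,0],(uv[1]-K[1,2])/K[1,1]]);s=d.copy()
    for _ in range(20): s=d/(1+k1*(s@s))
    return T[:3,3],T[:3,:3]@np.array([s[0],s[1],1])
def at(f,uv,z):
    o,v=ray(f,uv);return o+v*(z-o[2])/v[2]
def px(f,P):
    K=np.array(f["intrinsics"]);k1=f["k1"];T=np.array(f["extrinsics"])
    c=T[:3,:3].T@(np.array(P)-T[:3,3]);s=c[:2]/c[2];s=s*(1+k1*(s@s));return K[0,0]*s[0]+K[0,2],K[1,1]*s[1]+K[1,2]
E
python3 - <<'E'
from h import *
im=[]
for c in("top","side"):
    f=env.grab_frame(c);cv2.imwrite(f"pics/{c}0.png",f["frame"][:,:,::-1])
    print(c,np.round(np.array(f["extrinsics"]),2).tolist())
    for n,z in(("tub",6),("rim_far_top",86),("rim_near_top",86),("rim_left_top",86),("rim_right_top",86),("tumbler",6),("snack_tray",0)):
        for r in env.pinpoint(c,n): print(n,np.round(r["uv"]),round(r["confidence"],2),np.round(at(f,r["uv"],z)))
print(env.state())
E
```

```text
top [[0.02, -1.0, 0.05, 416.94], [-1.0, -0.02, 0.01, -47.02], [-0.01, -0.05, -1.0, 1483.67], [0.0, 0.0, 0.0, 1.0]]
tub [445. 345.] 0.82 [ 225. -343.    6.]
tub [191. 339.] 0.77 [227. 289.   6.]
tub [373. 210.] 0.59 [ 558. -161.    6.]
rim_far_top [495. 369.] 0.89 [ 180. -448.   86.]
rim_far_top [187. 387.] 0.66 [124. 277.  86.]
rim_far_top [391. 176.] 0.62 [ 630. -197.   86.]
rim_near_top [171. 304.] 0.95 [319. 320.  86.]
rim_near_top [417. 332.] 0.9 [ 264. -261.   86.]
rim_near_top [366. 229.] 0.62 [ 504. -138.   86.]
rim_left_top [358. 193.] 0.87 [ 589. -119.   86.]
rim_left_top [211. 334.] 0.75 [249. 223.  86.]
rim_left_top [472. 323.] 0.71 [ 286. -391.   86.]
rim_right_top [397. 210.] 0.89 [ 549. -212.   86.]
rim_right_top [150. 349.] 0.82 [211. 369.  86.]
rim_right_top [270. 146.] 0.66 [699.  94.  86.]
rim_right_top [442. 378.] 0.59 [ 158. -323.   86.]
tumbler [362. 142.] 0.57 [ 728. -130.    6.]
snack_tray [227. 222.] 0.2 [521. 207.   0.]
side [[-0.92, -0.27, 0.28, 218.63], [-0.39, 0.63, -0.68, 603.61], [0.01, -0.73, -0.68, 723.35], [0.0, 0.0, 0.0, 1.0]]
tub [386. 465.] 0.93 [2
[... 818 characters left out ...]
snack_tray [293. 216.] 0.62 [ 593. -173.    0.]
{'time_s': 0.8, 'qpos': array([-6.57190316e+01,  1.83118902e+01,  8.96387842e+01, -2.26842757e-03,
        7.20443998e+01, -1.14618036e+00]), 'qvel': array([-0.06747851,  0.03361893, -0.06296457,  0.06604848, -0.01235032,
       -0.0091112 ]), 'effort': array([-1.22811503e-03, -4.12297010e+01, -2.32217914e+01,  7.27061299e-02,
        3.77445831e-02,  3.42544340e-06]), 'ee_pos': array([ 246.87693139, -519.30352354,  404.7774885 ]), 'ee_rot': array([1.79995118e+02, 2.25610586e-03, 2.54278479e+01]), 'force': array([-0.94551266, -0.53433466, -0.6741928 ]), 'torque': array([ 0.00448231, -0.06041992, -0.02838588]), 'gripper_width': 90.9226327569643}
```

View pics/top0.png

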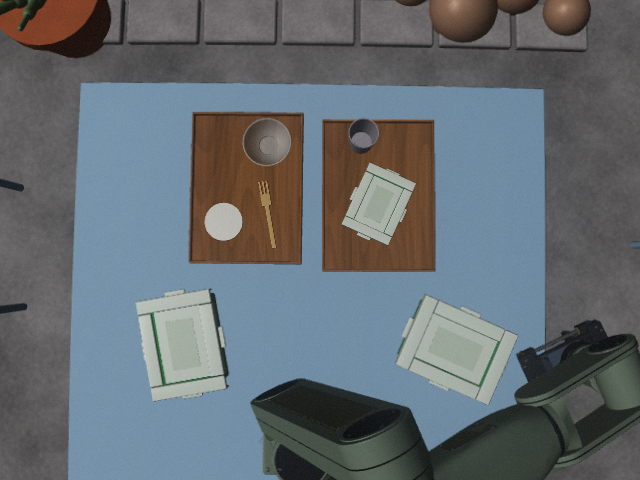

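View pics/side0.png

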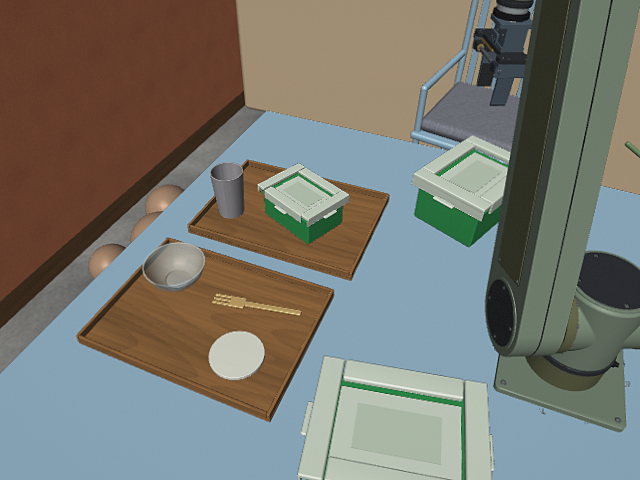

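The lid candidates in the top view are at (380,203), (182,345) and (457,348). The one at (380,203) is the smallest, and it stands in a tray with the tumbler, so it fits. I'll confirm it in a crop and fit its pose.

```bash
cat > fit.py <<'E'
from h import *
from scipy.optimize import least_squares
L={"rim_far_top":(70,0),"rim_near_top":(-70,0),"rim_left_top":(0,50),"rim_right_top":(0,-50)}
def fit(g=(567,-166)):
    obs=[]
    for c in("top","side"):
        f=env.grab_frame(c)
        for n,l in L.items():
            for r in env.pinpoint(c,n):
                p=at(f,r["uv"],88)
                if np.hypot(*(p[:2]-g))<95 : obs.append((f,n,r["uv"]));break
        cv2.imwrite(f"pics/{c}_last.png",f["frame"][:,:,::-1])
    def P(x,n):
        l=L[n];a=x[2];return[x[0]+np.cos(a)*l[0]-np.sin(a)*l[1],x[1]+np.sin(a)*l[0]+np.cos(a)*l[1],x[3+list(L).index(n)]]
    def res(x): return np.concatenate([np.subtract(px(f,P(x,n)),uv) for f,n,uv in obs]+[(x[3:]-88)/4])
    s=least_squares(res,[*g,-.41,88,88,88,88],loss="soft_l1",x_scale=[10,10,.1,3,3,3,3])
    print(len(obs),"res",np.round(s.fun,1));x=s.x
    print("centre",np.round(x[:2],1),"yaw",np.degrees(x[2]).round(1),"z",x[3:].round(1))
    for n in L: print(n,np.round(P(x,n),1))
    return x
if __name__=="__main__": fit()
E
python3 fit.py; python3 - <<'E'
import cv2,numpy as np
a=cv2.imread("pics/top_last.png")[100:280,310:450];b=cv2.imread("pics/side_last.png")[140:260,200:380]
cv2.imwrite("pics/crop1.png",np.hstack([cv2.resize(a,(373,480)),cv2.resize(b,(420,480))]))
E
```

```text
7 res [ 0.5  0.5  0.2  0.4 -0.4 -0.4 -2.2  0.3  0.1 -0.3 -0.1 -0.2  0.6  0.4
  0.4 -0.4 -0.5  0.7]
centre [ 566.1 -167.9] yaw -21.5 z [89.4 86.4 86.2 90.7]
rim_far_top [ 631.3 -193.6   89.4]
rim_near_top [ 501.  -142.3   86.4]
rim_left_top [ 584.5 -121.4   86.2]
rim_right_top [ 547.8 -214.4   90.7]
```

View pics/crop1.png

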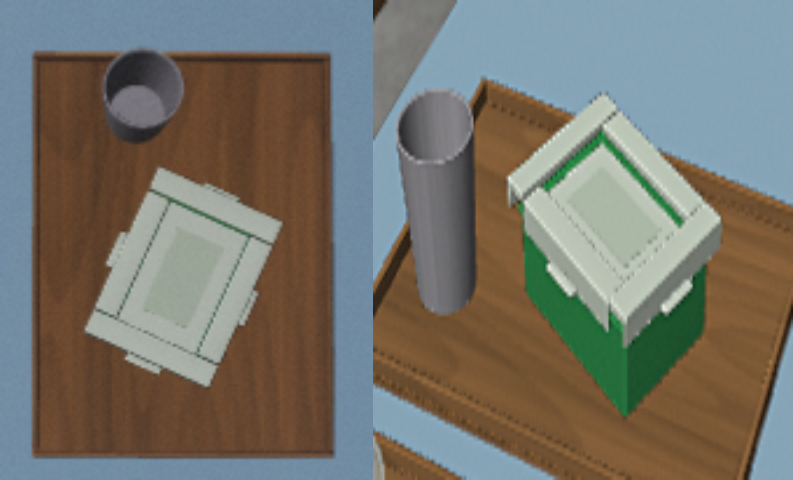

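The crop confirms it: the small tub stands in the tray by the tumbler, with its four rim bars at varying heights. I'll check the yaw from the outline, and set off.

```bash
python3 - <<'E'
from h import *
f=env.grab_frame("top")
for r in env.trace("top","tub"):
    if np.hypot(r["uv"][0]-380,r["uv"][1]-203)<25:
        m=r["pixels"];v,u=np.nonzero(m)
        p=np.array([at(f,q,88)[:2] for q in zip(u,v)],np.float32)
        print(r["confidence"],cv2.minAreaRect(p),p.mean(0));break
E
python3 -m handwheel '[{"gripper":0,"travel":[0,0,-0.02],"twist":0.12},{"gripper":0,"travel":[0.02,-0.03,0],"twist":0.12},{"gripper":0,"travel":[0.02,-0.03,0],"twist":0.12},{"gripper":0,"travel":[0.02,-0.03,0],"twist":0.12},{"gripper":0,"travel":[0.02,-0.03,0],"twist":0.12}]' 10
```

```text
0.67 ((562.9783325195312, -165.78350830078125), (132.11264038085938, 175.3368682861328), 68.98582458496094) [ 564.481   -166.73085]
time_s: 1.82
ee_pos: [307.6, -389.3, 424.9]
ee_rot: [-180.0, 0.0, -9.2]
force: [-0.1, -0.1, 0.0]
gripper_width: 60.9
```

```bash
python3 -m handwheel '[{"gripper":0,"travel":[0,0,0],"twist":0.112},{"gripper":0,"travel":[0,0,0],"twist":0.112},{"gripper":0,"travel":[0.018,-0.03,0],"twist":0},{"gripper":0,"travel":[0.018,-0.03,0],"twist":0},{"gripper":0,"travel":[0.018,-0.03,0],"twist":0}]' && python3 -m handwheel '[{"gripper":0,"travel":[0.02,-0.032,0],"twist":0},{"gripper":0,"travel":[0.02,-0.032,0],"twist":0},{"gripper":0,"travel":[0.02,-0.032,0],"twist":0},{"gripper":0,"travel":[0.02,-0.032,0],"twist":0},{"gripper":0,"travel":[0.02,-0.032,0],"twist":0}]'
cat > where.py <<'E'
from h import *
import sys
x,y,a=565,-167.5,np.radians(-22)
if len(sys.argv)>1: x,y=float(sys.argv[1]),float(sys.argv[2]);a=np.radians(float(sys.argv[3]))
s=env.state();p=s["ee_pos"];w=np.radians(s["ee_rot"][2])
ex=np.array([np.cos(w),np.sin(w)]);ey=np.array([np.sin(w),-np.cos(w)])
print("t",s["time_s"],"tip",p-[0,0,191],"yaw",s["ee_rot"][2],"F",s["force"].round(1),s["gripper_width"])
for n,l in dict(far=(70,0),near=(-70,0),left=(0,50),right=(0,-50)).items():
    d=np.array([x+np.cos(a)*l[0]-np.sin(a)*l[1],y+np.sin(a)*l[0]+np.cos(a)*l[1]])-p[:2]
    print(n,"tool x,y",(d@ex).round(1),(d@ey).round(1))
E
python3 where.py
```

```text
time_s: 2.23
ee_pos: [391.8, -326.5, 425.0]
ee_rot: [180.0, -0.0, -21.7]
force: [0.1, -0.4, -0.3]
gripper_width: 27.5
time_s: 2.65
ee_pos: [544.4, -213.8, 424.9]
ee_rot: [180.0, -0.0, -21.6]
force: [0.4, -0.9, 0.1]
gripper_width: 0.2
t 2.65 tip [ 544.37605616 -213.83450996  233.89528701] yaw -21.608711787630178 F [ 0.4 -0.9  0.1] 0.23453202416862973
far tool x,y 72.1 -50.2
near tool x,y -67.9 -51.2
left tool x,y 2.5 -100.7
right tool x,y 1.8 -0.7
```

Now above the right bar. I'll go down to about 20 mm above it and look.

```bash
python3 -m handwheel '[{"gripper":0,"travel":[0.002,0,0.03],"twist":0},{"gripper":0,"travel":[0,0,0.04],"twist":0},{"gripper":0,"travel":[0,0,0.03],"twist":0},{"gripper":0,"travel":[0,0,0.02],"twist":0},{"gripper":0,"travel":[0,0,0],"twist":0}]'
python3 where.py;python3 - <<'E'
from h import *
f=env.grab_frame("side");g=env.grab_frame("top")
b=f["frame"][110:250,220:380];a=g["frame"][120:260,310:470]
cv2.imwrite("pics/c2.png",np.vstack([cv2.resize(q,(640,560),interpolation=2)[130-130:290] if 0 else cv2.resize(q,(340,298)) for q in(a,b)])[:,:,::-1])
E
```

```text
time_s: 3.07
ee_pos: [543.7, -215.3, 300.0]
ee_rot: [-180.0, 0.6, -21.6]
force: [-1.0, 1.1, -0.2]
gripper_width: 0.3
t 3.0667 tip [ 543.68747583 -215.28983006  108.96276244] yaw -21.601869484698764 F [-1.   1.1 -0.2] 0.3324508286723795
far tool x,y 72.2 -51.8
near tool x,y -67.8 -52.8
left tool x,y 2.6 -102.3
right tool x,y 1.9 -2.3
```

View pics/c2.png

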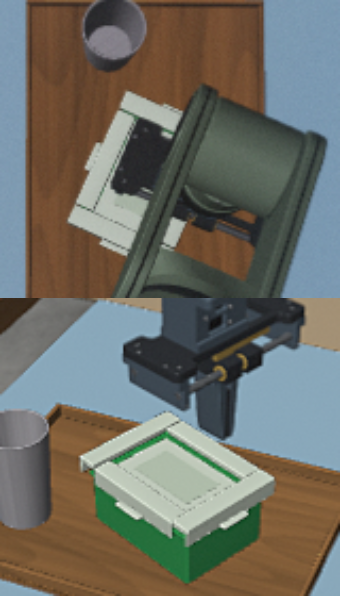

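The fingertip hangs about 25 mm over the right bar's line (lower crop, around (222,438)). The tumbler is well clear. I'll press now.

```bash
python3 -m handwheel '[{"gripper":0,"travel":[0.002,-0.003,0.01],"twist":0},{"gripper":0,"travel":[0,0,0.005],"twist":0},{"gripper":0,"travel":[0,0,0.003],"twist":0},{"gripper":0,"travel":[0,0,0.003],"twist":0},{"gripper":0,"travel":[0,0,0.002],"twist":0}]'
python3 where.py|head -1;python3 -m handwheel '[{"gripper":0,"travel":[0,0,0.002],"twist":0},{"gripper":0,"travel":[0,0,0.001],"twist":0},{"gripper":0,"travel":[0,0,0.001],"twist":0}]'; python3 where.py
```

```text
time_s: 3.58
ee_pos: [547.9, -214.0, 281.8]
ee_rot: [180.0, -0.0, -21.6]
force: [-0.2, 0.0, -0.8]
gripper_width: 0.1
t 3.5833 tip [ 547.93729511 -214.01074829   90.84287611] yaw -21.62296935308283 F [-0.2  0.  -0.8] 0.12215423871775907
time_s: 3.83
ee_pos: [548.0, -214.0, 278.8]
ee_rot: [180.0, -0.0, -21.6]
force: [-2.0, 1.1, 6.2]
gripper_width: 0.4
t 3.8333 tip [ 547.95680195 -214.03897731   87.84706158] yaw -21.622138060906614 F [-2.   1.1  6.2] 0.4293900130246698
far tool x,y 68.7 -49.1
near tool x,y -71.3 -50.0
left tool x,y -1.0 -99.5
right tool x,y -1.6 0.5
```

```bash
python3 -m handwheel '[{"gripper":0,"travel":[0,0,0.001],"twist":0},{"gripper":0,"travel":[0,0,0.001],"twist":0},{"gripper":0,"travel":[0,0,0.001],"twist":0}]'; python3 -m handwheel '[{"gripper":0,"travel":[0,0,0.001],"twist":0},{"gripper":0,"travel":[0,0,0.001],"twist":0}]'
```

```text
time_s: 4.08
ee_pos: [547.9, -214.0, 276.1]
ee_rot: [180.0, -0.1, -21.6]
force: [-1.7, 2.0, 7.0]
gripper_width: 0.2
time_s: 4.25
ee_pos: [547.9, -214.0, 274.1]
ee_rot: [180.0, -0.1, -21.6]
force: [-2.4, 1.0, 6.3]
gripper_width: 0.8
```

```bash
python3 -m handwheel '[{"gripper":0,"travel":[0,0,0.001],"twist":0},{"gripper":0,"travel":[0,0,0.001],"twist":0}]'; python3 -m handwheel '[{"gripper":0,"travel":[0,0,0.001],"twist":0},{"gripper":0,"travel":[0,0,0],"twist":0}]'
```

```text
time_s: 4.42
ee_pos: [547.9, -214.0, 273.0]
ee_rot: [180.0, -0.1, -21.6]
force: [-4.6, 1.5, 18.0]
gripper_width: 0.7
time_s: 4.58
ee_pos: [547.8, -214.0, 273.0]
ee_rot: [180.0, -0.1, -21.6]
force: [-5.3, 1.8, 16.5]
gripper_width: 0.2
```

The stop came at z = 273, exactly as expected. Next is the left bar: lift, go across, come down.

```bash
python3 -m handwheel '[{"gripper":0,"travel":[0,0,-0.025],"twist":0},{"gripper":0,"travel":[0,-0.03,0],"twist":0},{"gripper":0,"travel":[0,-0.035,0],"twist":0},{"gripper":0,"travel":[0,-0.033,0],"twist":0},{"gripper":0,"travel":[0,0,0],"twist":0}]';python3 where.py; python3 -m handwheel '[{"gripper":0,"travel":[0,0,0.006],"twist":0},{"gripper":0,"travel":[0,0,0.004],"twist":0},{"gripper":0,"travel":[0,0,0.003],"twist":0},{"gripper":0,"travel":[0,0,0.002],"twist":0}]'; python3 where.py|grep -E "t |left"
```

```text
time_s: 5.0
ee_pos: [585.6, -118.7, 295.2]
ee_rot: [-179.8, -0.1, -21.4]
force: [0.6, -0.1, -0.0]
gripper_width: 0.5
t 5.0 tip [ 585.60670035 -118.72915772  104.15545953] yaw -21.404413864175332 F [ 0.6 -0.1 -0. ] 0.472806849310862
far tool x,y 68.6 53.7
near tool x,y -71.4 52.2
left tool x,y -0.9 2.9
right tool x,y -1.9 102.9
time_s: 5.33
ee_pos: [583.5, -123.9, 278.8]
ee_rot: [180.0, 0.1, -21.7]
force: [0.3, -1.0, -0.3]
gripper_width: 0.8
t 5.3333 tip [ 583.48744642 -123.89553886   87.84004863] yaw -21.706255019654773 F [ 0.3 -1.  -0.3] 0.7977851712279621
left tool x,y -0.8 -2.6
right tool x,y -1.3 97.3
```

```bash
python3 -m handwheel '[{"gripper":0,"travel":[0,-0.001,0.001],"twist":0},{"gripper":0,"travel":[0,0,0.001],"twist":0},{"gripper":0,"travel":[0,0,0.001],"twist":0}]'; python3 -m handwheel '[{"gripper":0,"travel":[0,0,0.001],"twist":0},{"gripper":0,"travel":[0,0,0.001],"twist":0}]'; python3 -m handwheel '[{"gripper":0,"travel":[0,0,0.001],"twist":0},{"gripper":0,"travel":[0,0,0],"twist":0}]'
```

```text
time_s: 5.58
ee_pos: [584.3, -122.5, 277.2]
ee_rot: [180.0, -0.0, -21.7]
force: [-1.6, -1.1, 6.6]
gripper_width: 0.7
time_s: 5.75
ee_pos: [584.2, -122.4, 276.0]
ee_rot: [180.0, -0.0, -21.6]
force: [-3.0, -0.7, 7.7]
gripper_width: 0.6
time_s: 5.92
ee_pos: [584.2, -122.4, 274.9]
ee_rot: [180.0, -0.0, -21.6]
force: [-3.1, -0.6, 5.9]
gripper_width: 0.4
```

```bash
python3 -m handwheel '[{"gripper":0,"travel":[0,0,0.001],"twist":0},{"gripper":0,"travel":[0,0,0.001],"twist":0}]'; python3 -m handwheel '[{"gripper":0,"travel":[0,0,0.001],"twist":0},{"gripper":0,"travel":[0,0,0],"twist":0}]'; python3 where.py
```

```text
time_s: 6.08
ee_pos: [584.2, -122.4, 273.1]
ee_rot: [180.0, -0.0, -21.6]
force: [-2.1, -1.5, 7.5]
gripper_width: 0.3
time_s: 6.25
ee_pos: [584.1, -122.4, 273.0]
ee_rot: [180.0, -0.1, -21.6]
force: [-4.6, -0.7, 11.3]
gripper_width: 0.6
t 6.25 tip [ 584.14003558 -122.3612323    82.01593096] yaw -21.626205061500933 F [-4.6 -0.7 11.3] 0.5681680673613411
far tool x,y 68.8 49.5
near tool x,y -71.2 48.6
left tool x,y -0.8 -1.0
right tool x,y -1.5 99.0
```

The left bar is shut too, with the stop at 273. Far bar next.

```bash
python3 -m handwheel '[{"gripper":0,"travel":[0,0,-0.025],"twist":0},{"gripper":0,"travel":[0.022,0.016,0],"twist":0},{"gripper":0,"travel":[0.024,0.017,0],"twist":0},{"gripper":0,"travel":[0.021,0.016,0],"twist":0},{"gripper":0,"travel":[0,0,0],"twist":0}]'; python3 -m handwheel '[{"gripper":0,"travel":[0,0,0.006],"twist":0},{"gripper":0,"travel":[0,0,0.003],"twist":0},{"gripper":0,"travel":[0,0,0.002],"twist":0},{"gripper":0,"travel":[0,0,0.001],"twist":0}]'; python3 where.py|grep -E "t |far"
```

```text
time_s: 6.67
ee_pos: [630.5, -195.9, 296.0]
ee_rot: [179.9, -0.3, -21.8]
force: [-0.1, 0.3, 1.2]
gripper_width: 0.4
time_s: 7.0
ee_pos: [628.1, -191.3, 283.0]
ee_rot: [180.0, 0.1, -21.6]
force: [0.1, 0.4, -0.2]
gripper_width: 0.5
t 7.0 tip [ 628.09418539 -191.3161027    92.04550575] yaw -21.575141826290412 F [ 0.1  0.4 -0.2] 0.5140592549110058
far tool x,y 2.6 1.6
left tool x,y -67.1 -48.9
right tool x,y -67.8 51.1
```

```bash
python3 -m handwheel '[{"gripper":0,"travel":[0.001,0.001,0.002],"twist":0},{"gripper":0,"travel":[0,0,0.002],"twist":0},{"gripper":0,"travel":[0,0,0.001],"twist":0},{"gripper":0,"travel":[0,0,0.001],"twist":0}]'; python3 -m handwheel '[{"gripper":0,"travel":[0,0,0.001],"twist":0},{"gripper":0,"travel":[0,0,0.001],"twist":0},{"gripper":0,"travel":[0,0,0.001],"twist":0}]'
```

```text
time_s: 7.33
ee_pos: [629.1, -193.1, 279.1]
ee_rot: [-180.0, -0.0, -21.6]
force: [-2.1, 1.0, 7.3]
gripper_width: 0.1
time_s: 7.58
ee_pos: [629.1, -193.1, 276.3]
ee_rot: [-180.0, -0.0, -21.6]
force: [-2.0, 1.7, 5.9]
gripper_width: 0.5
```

```bash
python3 where.py | head -2
```

```text
t 7.5833 tip [ 629.05337819 -193.0772738    85.2944718 ] yaw -21.602661487953377 F [-2.   1.7  5.9] 0.5292917426799488
far tool x,y 1.0 0.3
```

```bash
python3 -m handwheel '[{"gripper":0,"travel":[0,0,0.001],"twist":0},{"gripper":0,"travel":[0,0,0.001],"twist":0},{"gripper":0,"travel":[0,0,0.001],"twist":0}]'; python3 -m handwheel '[{"gripper":0,"travel":[0,0,0.001],"twist":0},{"gripper":0,"travel":[0,0,0.001],"twist":0},{"gripper":0,"travel":[0,0,0],"twist":0}]'; python3 where.py
```

```text
time_s: 7.83
ee_pos: [629.1, -193.1, 273.3]
ee_rot: [-180.0, -0.0, -21.6]
force: [-2.2, 1.4, 7.1]
gripper_width: 0.7
time_s: 8.08
ee_pos: [629.0, -193.1, 273.0]
ee_rot: [-180.0, -0.1, -21.6]
force: [-3.5, 2.0, 13.4]
gripper_width: 1.0
t 8.0833 tip [ 628.98968028 -193.07389399   81.99196026] yaw -21.607139413161587 F [-3.5  2.  13.4] 1.0475041826662348
far tool x,y 1.1 0.3
near tool x,y -138.9 -0.7
left tool x,y -68.6 -50.2
right tool x,y -69.3 49.8
```

The far bar is shut. Now the near bar, 138 mm back along the tub's −x.

```bash
python3 -m handwheel '[{"gripper":0,"travel":[0,0,-0.025],"twist":0},{"gripper":0,"travel":[-0.034,0,0],"twist":0},{"gripper":0,"travel":[-0.035,0,0],"twist":0},{"gripper":0,"travel":[-0.034,0,0],"twist":0},{"gripper":0,"travel":[-0.034,0,0],"twist":0}]'; python3 -m handwheel '[{"gripper":0,"travel":[0,0,0.006],"twist":0},{"gripper":0,"travel":[0,0,0.003],"twist":0},{"gripper":0,"travel":[0,0,0.002],"twist":0},{"gripper":0,"travel":[0,0,0.001],"twist":0}]'; python3 where.py|grep -E "t |near"
```

```text
time_s: 8.5
ee_pos: [500.3, -142.3, 294.8]
ee_rot: [180.0, -0.0, -21.6]
force: [-0.5, -0.3, -0.2]
gripper_width: 0.3
time_s: 8.83
ee_pos: [503.0, -143.3, 282.7]
ee_rot: [-180.0, -0.1, -21.6]
force: [0.1, -0.4, -0.3]
gripper_width: 0.4
t 8.8333 tip [ 502.99224032 -143.33480364   91.67886149] yaw -21.61571605214074 F [ 0.1 -0.4 -0.3] 0.36493556486478196
near tool x,y -3.4 -0.8
left tool x,y 66.9 -50.4
right tool x,y 66.2 49.6
```

```bash
python3 -m handwheel '[{"gripper":0,"travel":[-0.002,0,0.002],"twist":0},{"gripper":0,"travel":[0,0,0.002],"twist":0},{"gripper":0,"travel":[0,0,0.001],"twist":0},{"gripper":0,"travel":[0,0,0.001],"twist":0}]'; python3 -m handwheel '[{"gripper":0,"travel":[0,0,0.001],"twist":0},{"gripper":0,"travel":[0,0,0.001],"twist":0},{"gripper":0,"travel":[0,0,0.001],"twist":0}]';python3 -m handwheel '[{"gripper":0,"travel":[0,0,0.001],"twist":0},{"gripper":0,"travel":[0,0,0.001],"twist":0}]'
```

```text
time_s: 9.17
ee_pos: [500.8, -142.6, 277.5]
ee_rot: [-180.0, -0.1, -21.6]
force: [-0.3, 1.5, 7.5]
gripper_width: 0.7
time_s: 9.42
ee_pos: [500.8, -142.5, 274.6]
ee_rot: [-180.0, -0.1, -21.6]
force: [-1.7, 0.2, 6.0]
gripper_width: 0.2
time_s: 9.58
ee_pos: [500.8, -142.6, 272.9]
ee_rot: [-180.0, -0.1, -21.6]
force: [-4.2, 1.1, 17.6]
gripper_width: 0.5
```

All four reached the stop. I'll lift straight up, back the arm off and check.

```bash
python3 -m handwheel '[{"gripper":0,"travel":[0,0,-0.04],"twist":0},{"gripper":0,"travel":[0,0,-0.04],"twist":0},{"gripper":0,"travel":[0,0,-0.04],"twist":0},{"gripper":0,"travel":[-0.02,0.035,0],"twist":0},{"gripper":0,"travel":[-0.02,0.035,0],"twist":0}]' && python3 -m handwheel '[{"gripper":0,"travel":[-0.02,0.035,0],"twist":0},{"gripper":0,"travel":[-0.02,0.035,0],"twist":0},{"gripper":0,"travel":[-0.02,0.035,0],"twist":0},{"gripper":0,"travel":[-0.02,0.035,0],"twist":0},{"gripper":0,"travel":[0,0,0],"twist":0}]'
python3 fit.py; python3 - <<'E'
import cv2,numpy as np
a=cv2.imread("pics/top_last.png")[100:280,310:450];b=cv2.imread("pics/side_last.png")[140:260,200:380]
cv2.imwrite("pics/crop3.png",np.hstack([cv2.resize(a,(373,480)),cv2.resize(b,(420,480))]))
E
```

```text
time_s: 10.0
ee_pos: [438.2, -192.9, 394.4]
ee_rot: [180.0, -0.4, -21.4]
force: [-0.3, -0.5, 0.3]
gripper_width: 0.4
time_s: 10.42
ee_pos: [307.0, -296.5, 391.7]
ee_rot: [179.8, 0.1, -22.0]
force: [0.2, -0.2, 0.8]
gripper_width: 0.2
8 res [ 0.4 -0.4  0.   2.3 -2.4  1.9  1.6  0.8 -3.9 -0.  -1.1 -0.7 -1.1 -0.9
  0.8  0.7 -0.2 -1.1 -1.3  1.1]
centre [ 564.7 -165.6] yaw -19.6 z [87.  83.7 82.9 92.5]
rim_far_top [ 630.6 -189.1   87. ]
rim_near_top [ 498.8 -142.1   83.7]
rim_left_top [ 581.5 -118.5   82.9]
rim_right_top [ 547.9 -212.7   92.5]
```

View pics/crop3.png

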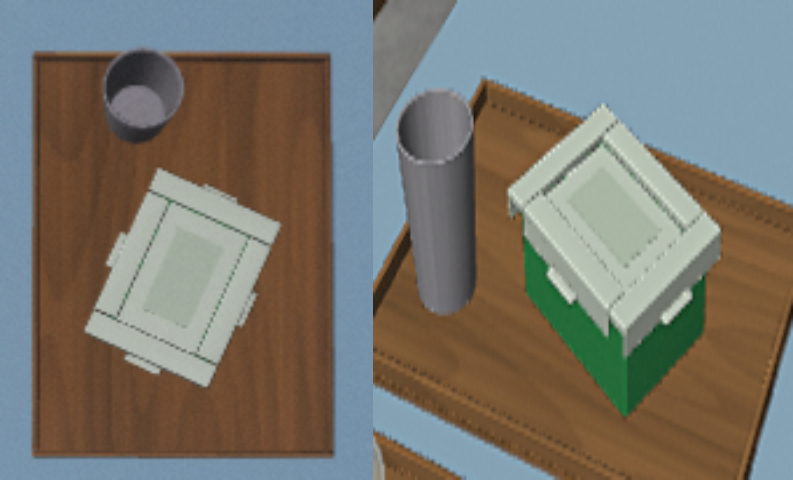

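The bars now look level round the panel, the green gaps are gone, and the tub and tumbler haven't moved. The fitted bar heights carry several mm of noise (right reads 92 mm), so I trust the force stops at 82 mm instead. Handing in.

```bash
python3 -c "
from workcell import env
print(env.state()['force']);print(env.job_done())"
```

```text
[-0.25061263 -0.22353078 -0.10132925]
the job is handed in; nothing more can be done
None
```

I pressed all four rim bars of the small tub in the tray down to their stops with the closed fingertips, in the order right, left, far, near. Then I lifted clear and handed the job in at about 10.5 s; handing in gives no verdict.

- **Bars shut:** each bar moved at about 7 N. Each then stopped at a fingertip height of 82 mm, the shut height, with the force rising to 11–18 N.
- **Final pictures:** the rim looks level all round, and the tub and tumbler have not visibly moved. I did not check the bowl, coaster and fork again, but the arm never went near their tray.
- **Check that disagreed:** the final network fit gave bar-top heights of 83–92 mm, with the right bar at 92 mm, and a tub yaw about 2° different from the first fit. The pixel residuals were up to 4, so I took this as noise and relied on the force stops and the picture.

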